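Roll the holder's adjuster wheel until the jaw meets the gauge band

TASK

Set the circuit-board holder for the next board: put a fingertip on its knurled orange wheel and roll the wheel until the red pointer of the sliding blue jaw stands level with the yellow gauge band on the black scale. Move the jaw only by the wheel, never by pushing the jaw itself; grasp and lift nothing, leave the other things on the bench where they are, and take the hand clear when the pointer is on the band.

Things in the scene. Friction and masses are not known exactly. Their poses are not given: they have to be found in the camera images.
- holder: Circuit-board holder, fixed to the bench: base plate 190 x 260 x 12 mm, two rods along y on a sprung bed. Origin: centre of the underside. z up; y runs along the rods towards the fixed blue jaw (y = +100 mm, 56 mm tall); x points to the side with the black scale bar. Two grey cheeks beside the wheel, 72 mm long in y, 7 mm thick, at x = -57 and -23 mm, 64 mm tall. Only the wheel is higher than 64 mm.
- wheel_top (a point): Highest point of the wheel's rim at rest, 80 mm above the bench, midway between the cheeks (x = -40, y = 0 mm of the holder); fixed to the holder, it does not turn or sink. The wheel and both jaws ride on one sprung bed: under a fingertip it begins to sink at about 3 N, then 1.5 N per mm, to a stop at 6 mm. A press 2 to 5 mm deep grips well; a level stroke of 40 mm along y, centred here, keeps contact.
- wheel: Knurled orange wheel, 60 mm in diameter, 22 mm wide, dark ribs and one white. Origin: its centre. It turns about the holder's x axis, with about 1.5 N at the rim, and stays where left. Rolling its top towards the fixed jaw (the holder's +y) moves the sliding jaw the same way and closes the gap: 30 mm of rim travel moves the jaw 10 mm. Rolling back opens it.
- jaw: Sliding blue jaw, 52 x 18 x 34 mm, on the rods; slides along the holder's y, driven only by the wheel. Origin: centre of its underside, 22 mm above the bench. Its top is 56 mm above the bench. Not to be pushed by the robot.
- pointer (a point): Tip of the red pointer on the sliding jaw: a blade 3 mm wide that reaches from the jaw's top (59 mm above the bench) over towards the black scale bar and down to it. The point lies at the blade's foot, 37 mm above the bench, beside the inner edge of the gauge band. It moves with the jaw along the holder's y; the scale is read along y only.
- band: Yellow gauge band, 6 mm wide along the holder's y, fixed on the black scale bar (22 mm wide, ticks every 10 mm, top 30 mm above the bench). Origin: centre of the band's width, on the bar's top; axes parallel to the holder's. The pointer must come to the same y as this origin. At the start it lies 15 to 40 mm from the pointer, on the fixed jaw's side.
- screwdriver: Red-handled screwdriver, 190 mm long, lying near the fixed-jaw end of the holder. Bystander. Origin: on the bench at mid-length.
- circuit_board: Loose green circuit board 70 x 90 x 6 mm with small parts on it, lying near the other end of the holder. Bystander. Origin: centre of its underside.
- flux_jar: Small jar with green cap, 48 mm in diameter, 45 mm tall, standing on the wheel's side of the holder. Bystander. Origin: centre of its underside.
- multimeter: Orange and black multimeter 85 x 170 x 46 mm, lying on the bench. Bystander. Origin: centre of its underside.
- solder_reel: Steel-grey reel, 56 mm in diameter, 46 mm tall. Bystander. Origin: centre of its underside.
- parts_tray: Blue open tray 100 x 140 x 30 mm with six compartments. Bystander. Origin: centre of its underside.
- pliers: Red-handled pliers about 120 mm long, lying. Bystander. Origin: on the bench, near the joint.

How it is judged (in metres and radians):
On the way:
1. a fingertip presses on the wheel (contact force between the fingers and wheel above 1 N), for 0.2 s.
At the end, for the whole second after the job is handed in: The red pointer is within 3 mm of the middle of the yellow band, measured along the scale, the jaw is at rest, and no bystander has moved more than 25 mm (y of pointer in the frame of band between -0.003 and 0.003 m and linear speed of jaw below 0.002 m/s and not (distance of screwdriver from where it was at the start of the episode above 0.025 m) and not (distance of circuit_board from where it was at the start of the episode above 0.025 m) and not (distance of multimeter from where it was at the start of the episode above 0.025 m) and not (distance of flux_jar from where it was at the start of the episode above 0.025 m) and not (distance of solder_reel from where it was at the start of the episode above 0.025 m) and not (distance of parts_tray from where it was at the start of the episode above 0.025 m) and not (distance of pliers from where it was at the start of the episode above 0.025 m)); the robot touches nothing.
It fails at once if the sliding jaw is pushed directly (over 1.5 N) (contact force between anything else and jaw above 1.5 N).
It fails at once if a bystander is lifted or moved more than 25 mm (distance of any of screwdriver, circuit_board, multimeter, flux_jar, solder_reel, parts_tray, pliers from where it was at the start of the episode above 0.025 m).
It also fails if it takes over 51 s, if anything falls off the work surface, if the arm or the gripper's body presses on something with over 40 N, if the wrist force passes 120 N, or if a joint passes its speed limit or range.

ROBOT

A 6-joint arm with a two-finger parallel gripper is mounted at the origin on the work surface. World frame = base frame: x ahead of the robot, y to its left, z up, the work surface at z = 0. Lengths are in m, angles in degrees, forces in N, time in s.
With the tool pointing down it reaches from about 0.4 to 0.825 m from the base axis. Payload 7 kg.
Tool frame: the origin (TCP) lies on the centre line of the jaws, within the pads' length; the fingertips stand 11 mm ahead of it and the grasp point (between the pads) lies 8 mm behind it; z points along the fingers, y is the line along which they close (so a half turn about z gives the same grasp; the last joint's range is limited). The gripper opens to 88 mm and grips with 3 to 60 N. Pads are 19 mm wide; open, the fingers measure 130 mm over their backs; the gripper's body (78 mm by 193 mm) begins 47 mm behind the grasp point.
Start: joints at [87.21, 20.546, 0.682, 0, -70.136, -16.507], TCP at [0.223, 0.637, 0.238] pointing down, gripper open.
Joint ranges: [-176.03, 176.03], [-82.01, 121.73], [-58.28, 71.71], [-173.87, 95.51], [-174.79, -0.11], [-173.66, 173.66]. Speed limits (degrees/s): [136.94, 136.94, 172.46, 180, 180, 180].

INTERFACE

Orientations are given as [roll, pitch, yaw] about the fixed x, y, z axes, in that order (R = Rz(yaw) Ry(pitch) Rx(roll)).
In Python, from plant import r, capture, camera_model, job gives the robot as it stands.
- The arm moves only by the tool drive_tool, never from a script. Its argument "increments" is a list that holds one entry, the list of rows, each a list of 5 numbers: the gripper's target within -1 to 1 (fully open at 1, half-way at 0, shut at -1), then the shift along the tool's x, y, z scaled (see below), then the turn about the tool's z scaled (see below). In form: [[[gripper, tx, ty, tz, roll], ...]]. A call has 1 to 5 rows; each row is the pose to reach, as a shift and turn from the pose commanded when the call began, along the tool's axes at that moment, turning the shorter way round; what a row does not reach only later rows make up. The controller multiplies each number of a shift by 120 mm and each number of a turn by 360 degrees. A row lasts 1/8 s, in which the tool goes at most 62.5 mm and 10.7 degrees, less where a joint would pass 70% of its speed; a pose out of reach is approached as far as the arm can. A call with a number of a shift or a turn outside -1 to 1 is refused whole. A call with a gripper value outside its range is refused whole. The fingers move at their own pace and stop on an object; "squeeze" is the grip in N (left out, the last holds). Time passes only in rows, so rows that repeat a pose let the fingers close. It gives the time, the measured TCP pose, the force, the opening and the grip force at its end, in the units of the state.
- r.get_state(): the state, without advancing time (a new reading comes with each control period).
- capture(name): name is "side" or "top"; returns the picture (480x640x3 uint8, red, green, blue); there is no depth.
- camera_model(name): a dict with "camera_matrix" (3x3 intrinsics, pixels), "rvec" (rotation vector, rad) and "tvec" (3), from world to camera coordinates, as OpenCV has them. Camera axes: x right, y down, z forward; pixel columns grow to the right and rows downward; lengths in m; the calibration is good to about 2 mm. A picture is of the moment at which its call begins. camera_model takes no time and is no camera call.
- job.close_job(): hands the job in; it is judged then, once.
The state is a dict: "time_s": time; "joints": joint angles; "qd": joint speeds; "joint_torque": joint torques, N m; "tcp_pos": TCP position; "eef_rot": TCP orientation; "contact_force": force on the tool from outside, world axes, zero at the start; "moment": the same for the moment, N m; "gripper_width": finger opening in m; "gripper_force": force on a finger pad.
Only numpy, scipy, OpenCV 4.12 (cv2) and the standard library are available. Lean on these libraries where they do the work, as an engineer would, in place of code of your own. Each camera call takes 0.05 s, during which the arm holds its last target. There are 200 camera calls.

## Working session

There is one attempt and no reset: what is moved stays moved. The work goes in short steps, Python scripts to look and compute and a tool call to move; the robot and the scene stay as the last step left them, time stands still between calls to the robot, and variables do not carry over. Pictures are saved under pics/ and viewed, at most 10 in all, crops included, and the job is handed in when it is done.

Besides the shell and the picture viewer there is one more tool, called after "Call:" as name(argument=value, ...) on one line, values as JSON. drive_tool: Moves the arm, as the interface text tells. Its arguments: {"type":"object","properties":{"increments":{"type":"array"},"squeeze":{"type":"number"}},"required":["increments"]}

```bash
mkdir -p pics; python3 - <<'E'
from plant import r,capture,camera_model
import cv2
for n in("top","side"):
    cv2.imwrite(f"pics/{n}0.png",capture(n)[:,:,::-1])
    m=camera_model(n);print(n,m)
s=r.get_state();print(s["time_s"],s["tcp_pos"],s["eef_rot"],s["contact_force"],s["gripper_width"])
E
```

```text
top {'camera_matrix': array([[441.22650506,   0.        , 318.78532915],
       [  0.        , 441.22650506, 227.39935822],
       [  0.        ,   0.        ,   1.        ]]), 'rvec': array([ 2.11772973, -2.14376868,  0.20935342]), 'tvec': array([-0.00273945,  0.5280563 ,  1.27436106])}
side {'camera_matrix': array([[488.46743288,   0.        , 320.35007808],
       [  0.        , 488.46743288, 240.27951976],
       [  0.        ,   0.        ,   1.        ]]), 'rvec': array([ 2.16469323, -0.83954048,  0.38952954]), 'tvec': array([-0.36224446,  0.30879992,  0.83703771])}
0.1 [0.22295605 0.63672345 0.23673698] [ 1.79920939e+02 -8.99063137e-03 -1.93011967e+01] [ 0.25081625 -0.26788236  0.83373035] 0.08798414022902401
```

View pics/top0.png

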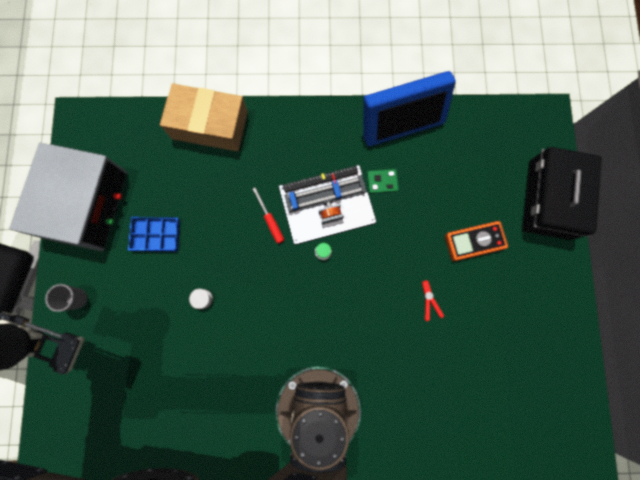

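View pics/side0.png

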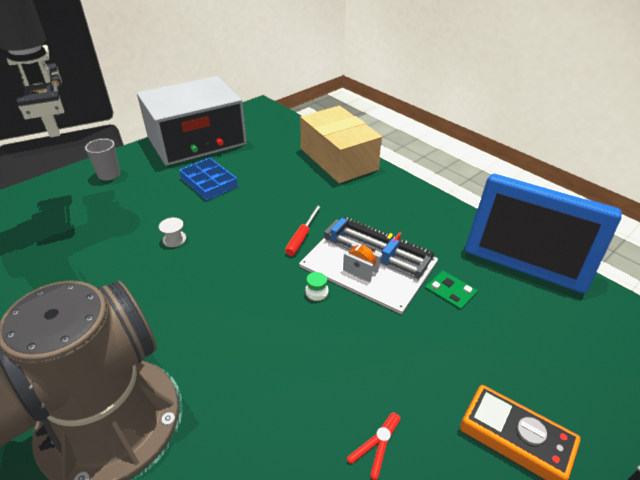

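The top view shows the holder near (327,204), with the fixed jaw at left (292,200), the sliding jaw at (337,188), the wheel at (331,213), the yellow band at (323,176) and the red pointer at (334,177). The side view shows the wheel at (363,254), the band at (390,236) and the pointer at (397,239). The flux jar stands just on the robot's side of the wheel.

```bash
cat > h.py <<'E'
import numpy as np,cv2
from plant import r,capture,camera_model
def ray(n,uv,z):
    m=camera_model(n);K=m["camera_matrix"];R=cv2.Rodrigues(m["rvec"])[0];t=m["tvec"]
    p=cv2.undistortPoints(np.array([[uv]],float),K,None)[0,0]
    d=R.T@np.array([p[0],p[1],1]);c=-R.T@t
    return c+d*(z-c[2])/d[2]
def blob(n,im,lo,hi,box):
    h=cv2.cvtColor(im,cv2.COLOR_RGB2HSV);m=cv2.inRange(h,lo,hi);k=np.zeros_like(m)
    x0,y0,x1,y1=box;k[y0:y1,x0:x1]=m[y0:y1,x0:x1]
    v,u=np.nonzero(k);return (u.mean(),v.mean(),len(u)) if len(u) else None
E
python3 - <<'E'
from h import *
im={n:cv2.imread(f"pics/{n}0.png")[:,:,::-1].copy() for n in("top","side")}
a=cv2.resize(im["top"][160:250,270:390],None,fx=6.6,fy=6.6,interpolation=cv2.INTER_CUBIC)
b=cv2.resize(im["side"][205:315,295:445],None,fx=5.3,fy=5.3,interpolation=cv2.INTER_CUBIC)
cv2.imwrite("pics/c1.png",a[:,:,::-1]);cv2.imwrite("pics/c2.png",b[:,:,::-1])
h=cv2.cvtColor(im["top"],cv2.COLOR_RGB2HSV)
m=np.uint8((h[:,:,0]<50)|(h[:,:,0]>95)|(h[:,:,1]<100))*0
m[160:248,272:382]=((h[:,:,1]<60)&(h[:,:,2]>150))[160:248,272:382]
c=np.vstack([q for q in cv2.findContours(m,0,2)[0] if len(q)>6])
rc=cv2.minAreaRect(c);P=cv2.boxPoints(rc)
print("plate",[(p.round(1),ray("top",p,.012).round(4)) for p in P])
for n,bx in(("top",(275,160,380,245)),("side",(300,205,440,310))):
  for k,lo,hi in(("yel",(22,120,120),(36,255,255)),("red",(0,170,90),(4,255,255)),("red2",(172,150,90),(180,255,255)),("or",(6,150,90),(18,255,255)),("blue",(105,150,60),(125,255,255))):
    print(n,k,blob(n,im[n],lo,hi,bx))
E
```

```text
plate [(array([278.4, 185.4], dtype=float32), array([0.6701, 0.1153, 0.012 ])), (array([371.1, 162.2], dtype=float32), array([ 0.7433, -0.1784,  0.012 ])), (array([385.7, 220.8], dtype=float32), array([ 0.5532, -0.2172,  0.012 ])), (array([293., 244.], dtype=float32), array([0.484 , 0.0699, 0.012 ]))]
top yel (np.float64(322.7894736842105), np.float64(175.68421052631578), 19)
top red (np.float64(279.79338842975204), np.float64(232.34710743801654), 121)
top red2 (np.float64(333.0), np.float64(178.66666666666666), 3)
top or (np.float64(328.8608695652174), np.float64(212.35652173913044), 115)
top blue (np.float64(313.2926829268293), np.float64(195.5548780487805), 164)
side yel (np.float64(389.4782608695652), np.float64(235.3913043478261), 23)
side red (np.float64(317.0444444444444), np.float64(233.0222222222222), 135)
side red2 (np.float64(396.0), np.float64(239.4), 5)
side or (np.float64(363.15625), np.float64(253.0078125), 256)
side blue (np.float64(368.55454545454546), np.float64(241.4848484848485), 330)
```

View pics/c1.png

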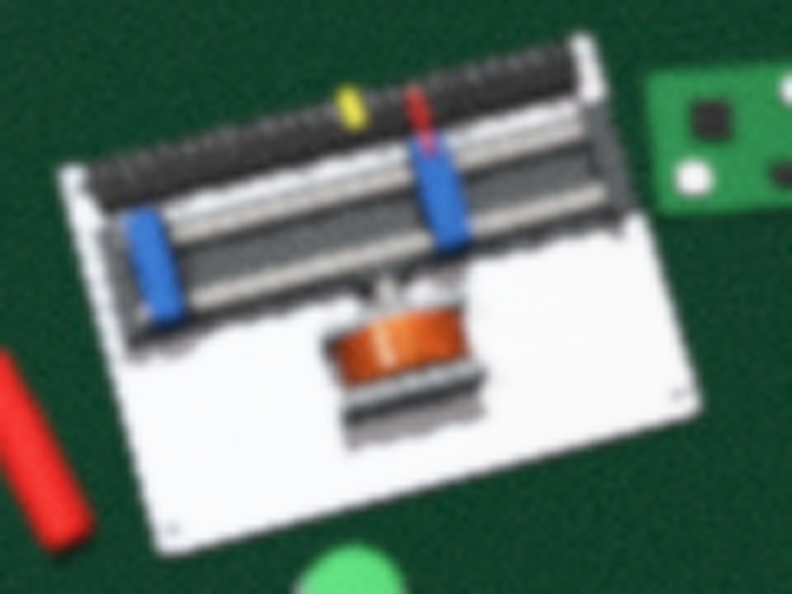

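View pics/c2.png

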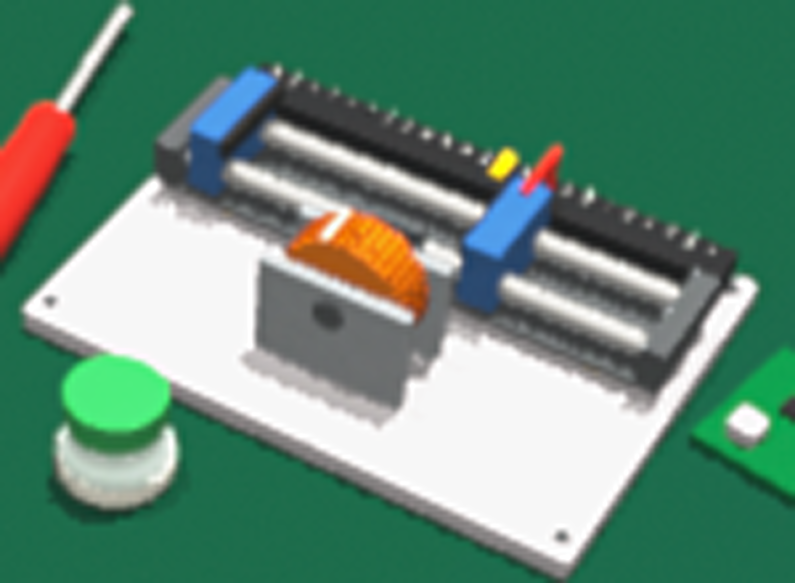

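The crops show the plate's true corners at crop-1 (62,168), (590,35), (700,412) and (160,553). The band is at (351,108) and the pointer blade runs from (430,150) to (415,90), about 10 px right of the band at full scale.

```bash
cat >> h.py <<'E'
def frame():
    px=[(62,168),(590,35),(700,412),(160,553)]
    return np.array([ray("top",(270+(a+.5)/6.6-.5,160+(b+.5)/6.6-.5),.012) for a,b in px])
def tri(a,b):
    Ps=[]
    for n in("top","side"):
        m=camera_model(n);Ps.append(m["camera_matrix"]@np.c_[cv2.Rodrigues(m["rvec"])[0],m["tvec"]])
    X=cv2.triangulatePoints(Ps[0],Ps[1],np.array(a,float).reshape(2,1),np.array(b,float).reshape(2,1))
    return (X[:3]/X[3]).ravel()
E
python3 - <<'E'
from h import *
P=frame();print(P.round(4),[np.linalg.norm(P[i]-P[i-1]).round(4) for i in range(4)])
c=P.mean(0);ey=(P[0]+P[3]-P[1]-P[2])[:2];ey/=np.linalg.norm(ey);ex=np.array([ey[1],-ey[0]])
print("c",c,"yaw",np.degrees(np.arctan2(ex[1],ex[0])))
H=lambda p:((p[:2]-c[:2])@ex,(p[:2]-c[:2])@ey,p[2])
U=lambda a,b:(270+(a+.5)/6.6-.5,160+(b+.5)/6.6-.5)
V=lambda a,b:(295+(a+.5)/5.3-.5,205+(b+.5)/5.3-.5)
print("band top",H(ray("top",(322.79,175.68),.03)),"side",H(ray("side",V(503,165),.03)),H(tri((322.79,175.68),V(503,165))))
print("blade top: ",H(ray("top",U(430,150),.059)),H(ray("top",U(415,90),.059)),H(ray("top",U(415,90),.037)))
print("blade side: ",H(ray("side",V(530,190),.059)),H(ray("side",V(556,150),.059)))
print("jaw top far/near", [H(ray("top",U(*q),.056)) for q in((425,145),(454,238))])
print("wheel or", H(ray("top",(328.86,212.36),.078)))
w=c[:2]-.04*ex;print("wheel top",w)
for n,z in(("flux",.045),):print(H(ray("top",(323,251),z)))
E
```

```text
[[ 0.6713  0.1134  0.012 ]
 [ 0.7349 -0.1397  0.012 ]
 [ 0.5498 -0.1858  0.012 ]
 [ 0.4859  0.0674  0.012 ]] [np.float64(0.191), np.float64(0.261), np.float64(0.1907), np.float64(0.2611)]
c [ 0.61048627 -0.03620968  0.012     ] yaw 14.130965174183178
band top (np.float64(0.08478201597004521), np.float64(-0.008822574562952781), np.float64(0.030000000000000027)) side (np.float64(0.08606406721482841), np.float64(-0.006230159754879098), np.float64(0.030000000000000027)) (np.float64(0.08349331627629619), np.float64(-0.007916855793466146), np.float64(0.03279997179934897))
blade top:  (np.float64(0.04689146790928885), np.float64(-0.03556726652974435), np.float64(0.05899999999999994)) (np.float64(0.07633780650176138), np.float64(-0.03642840314256249), np.float64(0.05899999999999994)) (np.float64(0.08280804186524468), np.float64(-0.03913829861796443), np.float64(0.03699999999999992))
blade side:  (np.float64(0.046026498526216514), np.float64(-0.03646359384805928), np.float64(0.05899999999999994)) (np.float64(0.07602594572828725), np.float64(-0.03391139713660629), np.float64(0.05899999999999994))
jaw top far/near [(np.float64(0.0505949483818277), np.float64(-0.03433417555212381), np.float64(0.05600000000000005)), (np.float64(0.00459196404692664), np.float64(-0.035567408491536244), np.float64(0.05600000000000005))]
wheel or (np.float64(-0.04256248118439341), np.float64(0.00772319404896258), np.float64(0.07800000000000007))
wheel top [ 0.57169666 -0.04597525]
(np.float64(-0.145042289283942), np.float64(0.052360354146181134), np.float64(0.04499999999999993))
```

Call:
drive_tool(increments=[[[-1,0.31,0.3,0,0],[-1,0.62,0.6,0,0],[-1,0.94,0.91,0,0],[-1,0.94,0.91,0,0]]], squeeze=10)

```text
time_s: 0.6
tcp_pos: [0.2945, 0.4937, 0.2379]
eef_rot: [180.0, 0.0, -19.4]
contact_force: [-0.8, 0.4, 0.4]
gripper_width: 0.0534
gripper_force: 0.0
```

Call:
drive_tool(increments=[[[-1,0.31,0.3,0,0],[-1,0.62,0.6,0,0],[-1,0.94,0.91,0,0],[-1,0.94,0.91,0,0]]])

```text
time_s: 1.1
tcp_pos: [0.3645, 0.3542, 0.2377]
eef_rot: [180.0, 0.0, -19.5]
contact_force: [-0.4, 0.5, 0.0]
gripper_width: 0.0131
gripper_force: 0.0
```

Call:
drive_tool(increments=[[[-1,0.31,0.3,0,0],[-1,0.62,0.6,0,0],[-1,0.94,0.91,0,0],[-1,0.94,0.91,0,0]]])

```text
time_s: 1.6
tcp_pos: [0.4351, 0.2144, 0.2374]
eef_rot: [180.0, 0.0, -19.5]
contact_force: [0.4, 0.1, 0.0]
gripper_width: 0.0006
gripper_force: 0.0
```

Call:
drive_tool(increments=[[[-1,0.31,0.3,0,0],[-1,0.62,0.6,0,0],[-1,0.94,0.91,0,0],[-1,0.94,0.91,0,0]]])

```text
time_s: 2.1
tcp_pos: [0.5058, 0.0743, 0.237]
eef_rot: [180.0, 0.0, -19.5]
contact_force: [0.1, 0.5, -0.3]
gripper_width: 0.0007
gripper_force: 0.0
```

Call:
drive_tool(increments=[[[-1,0.31,0.3,0,-0.025],[-1,0.62,0.6,0,-0.05],[-1,0.94,0.91,0,-0.075],[-1,0.94,0.91,0,-0.093],[-1,0.94,0.91,0,-0.093]]])

```text
time_s: 2.72
tcp_pos: [0.5754, -0.0636, 0.2369]
eef_rot: [-180.0, 0.0, 14.1]
contact_force: [0.3, -0.1, 0.1]
gripper_width: 0.0006
gripper_force: 0.0
```

Call:
drive_tool(increments=[[[-1,0.006,0.017,0.4,0],[-1,0.006,0.017,0.8,0],[-1,0.006,0.017,0.92,0],[-1,0.006,0.017,0.92,0]]])

```text
time_s: 3.22
tcp_pos: [0.5763, -0.0655, 0.1272]
eef_rot: [180.0, 0.1, 14.2]
contact_force: [0.3, 0.3, 0.7]
gripper_width: 0.0008
gripper_force: 0.0
```

Call:
drive_tool(increments=[[[-1,0,0,0.15,0],[-1,0,0,0.25,0],[-1,0,0,0.29,0],[-1,0,0,0.31,0],[-1,0,0,0.325,0]]])

```text
time_s: 3.85
tcp_pos: [0.5766, -0.0665, 0.0888]
eef_rot: [180.0, -0.1, 14.2]
contact_force: [-1.2, 0.6, 4.4]
gripper_width: 0.0004
gripper_force: 1.9
```

Call:
drive_tool(increments=[[[-1,0,0,0.017,0],[-1,0,-0.08,0.017,0],[-1,0,-0.17,0.017,0],[-1,0,-0.25,0.017,0],[-1,0,-0.33,0.017,0]]])

```text
time_s: 4.47
tcp_pos: [0.5672, -0.0281, 0.0874]
eef_rot: [180.0, -0.1, 14.2]
contact_force: [-1.5, -0.1, 6.0]
gripper_width: 0.0005
gripper_force: 3.1
```

Call:
drive_tool(increments=[[[-1,0,0,0,0],[-1,0,0,-0.2,0]]])

```text
time_s: 4.72
tcp_pos: [0.5654, -0.028, 0.1092]
eef_rot: [-180.0, 0.2, 14.2]
contact_force: [-0.3, -0.3, -0.3]
gripper_width: 0.0009
gripper_force: 0.0
```

```bash
cat >> h.py <<'E'
def look(k):
    im={n:capture(n) for n in("top","side")}
    a=cv2.resize(im["top"][160:250,270:390],None,fx=6.6,fy=6.6,interpolation=cv2.INTER_CUBIC)
    b=cv2.resize(im["side"][205:315,295:445],None,fx=5.3,fy=5.3,interpolation=cv2.INTER_CUBIC)
    cv2.imwrite(f"pics/t{k}.png",a[:,:,::-1]);cv2.imwrite(f"pics/s{k}.png",b[:,:,::-1])
E
python3 -c "
from h import *
look(1)"
```

```text
(no output)
```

View pics/s1.png

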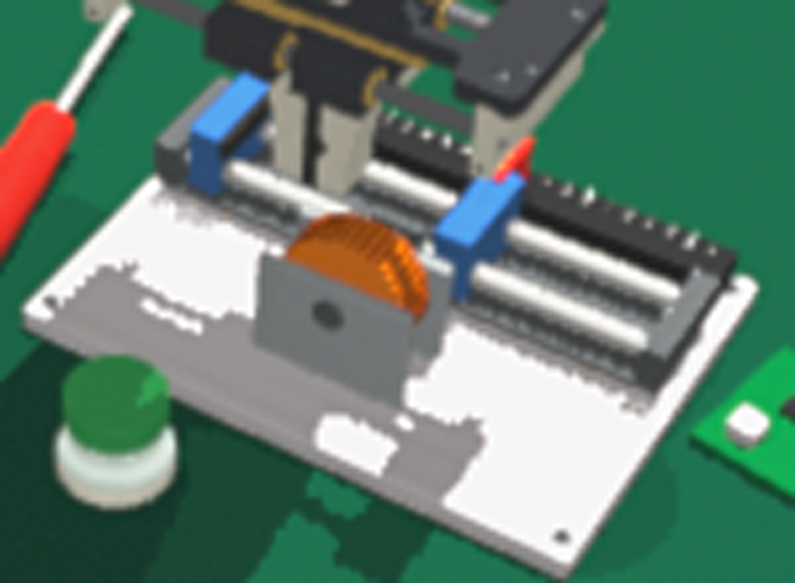

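Side crop after stroke 1: the jaw's near-left top corner moved from about (467,237) to (437,232), and the pointer at (517,160) now covers the band. The rolling works.

```bash
cat >> h.py <<'E'
P=frame();c=P.mean(0);ey=(P[0]+P[3]-P[1]-P[2])[:2];ey/=np.linalg.norm(ey);ex=np.array([ey[1],-ey[0]])
H=lambda p:np.round(1000*np.array([(p[:2]-c[:2])@ex,(p[:2]-c[:2])@ey,p[2]]),1)
V=lambda a,b:(295+(a+.5)/5.3-.5,205+(b+.5)/5.3-.5)
U=lambda a,b:(270+(a+.5)/6.6-.5,160+(b+.5)/6.6-.5)
def jawshift(A,B,box):
    # shift of blue jaw-top patch between two side images, by mask centroid along holder y at z=56 mm
    out=[]
    for im in(A,B):
        h=cv2.cvtColor(im,cv2.COLOR_RGB2HSV);m=cv2.inRange(h,(100,120,150),(125,255,255))
        x0,y0,x1,y1=box;k=m[y0:y1,x0:x1];v,u=np.nonzero(k);out.append((u.mean()+x0,v.mean()+y0,len(u)))
    return out,[H(ray("side",o[:2],.056)) for o in out]
E
python3 - <<'E'
from h import *
A=cv2.imread("pics/c2.png")[:,:,::-1].copy();B=cv2.imread("pics/s1.png")[:,:,::-1].copy()
for im in(A,B):
    h=cv2.cvtColor(im,cv2.COLOR_RGB2HSV);m=cv2.inRange(h,(100,120,175),(125,255,255));m[:,:410]=0;m[280:]=0
    v,u=np.nonzero(m);print(len(u),H(ray("side",V(u.mean(),v.mean()),.056)))
E
```

```text
3012 [ 26.4 -35.3  56. ]
2969 [ 25.3 -22.3  56. ]
```

Call:
drive_tool(increments=[[[-1,0,0.16,0,0],[-1,0,0.33,0,0],[-1,0,0.33,0.1,0],[-1,0,0.33,0.18,0],[-1,0,0.33,0.2,0]]])

```text
time_s: 5.45
tcp_pos: [0.5757, -0.067, 0.0855]
eef_rot: [180.0, 0.1, 14.2]
contact_force: [-3.0, -3.6, 9.0]
gripper_width: 0.0003
gripper_force: 4.5
```

Call:
drive_tool(increments=[[[-1,0,0,0.005,0],[-1,0,-0.08,0.005,0],[-1,0,-0.17,0.005,0],[-1,0,-0.25,0.005,0],[-1,0,-0.33,0.005,0]]])

```text
time_s: 6.08
tcp_pos: [0.5664, -0.0277, 0.0861]
eef_rot: [180.0, -0.0, 14.2]
contact_force: [-2.1, -1.0, 8.2]
gripper_width: 0.0002
gripper_force: 3.9
```

Call:
drive_tool(increments=[[[-1,0,0,0,0],[-1,0,0,-0.2,0],[-1,0,0,-0.6,0],[-1,0,0,-1,0],[-1,0,0,-1,0]]])

```text
time_s: 6.7
tcp_pos: [0.5685, -0.0272, 0.2093]
eef_rot: [180.0, -0.4, 14.3]
contact_force: [0.0, 0.2, -0.8]
gripper_width: 0.0009
gripper_force: 0.0
```

Call:
drive_tool(increments=[[[-1,-0.5,0,-0.3,0],[-1,-1,0,-0.6,0],[-1,-1,0,-0.6,0]]])

```text
time_s: 7.08
tcp_pos: [0.4482, -0.0577, 0.2787]
eef_rot: [-180.0, -0.1, 14.2]
contact_force: [0.7, 0.7, 0.2]
gripper_width: 0.0002
gripper_force: 0.0
```

```bash
python3 - <<'E'
from h import *
look(2)
A=cv2.imread("pics/s2.png")[:,:,::-1].copy()
h=cv2.cvtColor(A,cv2.COLOR_RGB2HSV);m=cv2.inRange(h,(100,120,175),(125,255,255));m[:,:370]=0;m[280:]=0
v,u=np.nonzero(m);print(len(u),H(ray("side",V(u.mean(),v.mean()),.056)))
t=cv2.imread("pics/t2.png");s=cv2.imread("pics/s2.png")
cv2.imwrite("pics/both2.png",np.hstack([cv2.resize(t[:300,150:600],(400,267)),cv2.resize(s[60:360,300:750],(400,267))]))
E
```

```text
2876 [26.4 -8.3 56. ]
```

View pics/both2.png

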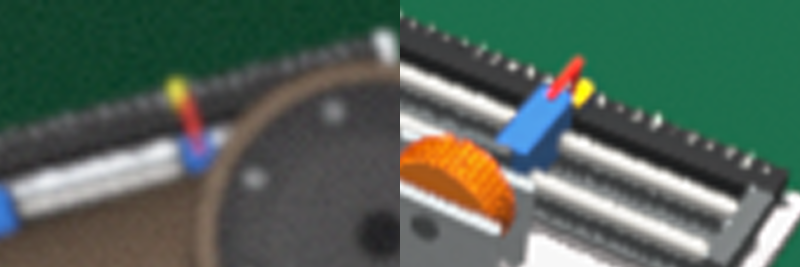

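Left (top view): the pointer blade ends at the yellow band, (183,100) against (177,92). Right (side view): the pointer and band stand side by side, as expected from the height parallax. I'll check this numerically.

```bash
python3 - <<'E'
from h import *
def w(im,lo,hi,box):
    h=cv2.cvtColor(im,cv2.COLOR_RGB2HSV);m=np.zeros(im.shape[:2],bool)
    x0,y0,x1,y1=box
    for a,b in zip(lo,hi): m|=cv2.inRange(h,a,b)>0
    k=np.zeros_like(m);k[y0:y1,x0:x1]=m[y0:y1,x0:x1]
    v,u=np.nonzero(k);return u.mean(),v.mean(),len(u)
Y=([(20,90,110)],[(38,255,255)]);R=([(0,140,80),(170,140,80)],[(9,255,255),(180,255,255)])
for t,s in(("c1","c2"),("t2","s2")):
    T=cv2.imread(f"pics/{t}.png")[:,:,::-1].copy();S=cv2.imread(f"pics/{s}.png")[:,:,::-1].copy()
    bt=(300,60,480,160);bs=(440,110,620,200)
    yt,ys,rt,rs=w(T,*Y,bt),w(S,*Y,bs),w(T,*R,bt),w(S,*R,bs)
    print(t,"Y",yt[2],ys[2],H(ray("top",U(*yt[:2]),.03)),H(ray("side",V(*ys[:2]),.03)),"R",rt[2],rs[2],H(ray("top",U(*rt[:2]),.059)),H(ray("side",V(*rs[:2]),.059)))
E
```

```text
c1 Y 1024 743 [84.  -8.7 30. ] [86.6 -6.1 30. ] R 661 859 [ 64.6 -35.1  59. ] [ 61.6 -35.9  59. ]
t2 Y 625 575 [87.5 -7.7 30. ] [88.1 -6.5 30. ] R 637 712 [63.  -8.5 59. ] [61.8 -8.1 59. ]
```

```bash
python3 - <<'E'
from h import *
for f,n,F,box in(("c1","top",U,(100,190,200,340)),("c2","side",V,(150,40,290,150)),("c1","top",U,(390,120,490,270)),("c2","side",V,(440,160,570,280))):
    A=cv2.imread(f"pics/{f}.png")[:,:,::-1].copy();h=cv2.cvtColor(A,cv2.COLOR_RGB2HSV)
    m=cv2.inRange(h,(100,120,175),(125,255,255));x0,y0,x1,y1=box;v,u=np.nonzero(m[y0:y1,x0:x1])
    print(f,len(u),H(ray(n,F(u.mean()+x0,v.mean()+y0),.056)))
# plate corners in side view (crop px), z=12
for q,name in(((24,310),"x-95 y+130"),((568,572),"x-95 y-130"),((755,287),"x+95 y-130")):print(name,H(ray("side",V(*q),.012)))
S=cv2.imread("pics/s2.png")[60:240,420:660];cv2.imwrite("pics/z.png",cv2.resize(S,None,fx=3.3,fy=3.3,interpolation=cv2.INTER_CUBIC))
E
```

```text
c1 2820 [ 28.4 100.9  56. ]
c2 2566 [ 27.7 101.4  56. ]
c1 2546 [ 25.6 -35.7  56. ]
c2 3012 [ 26.4 -35.3  56. ]
x-95 y+130 [-94.7 129.6  12. ]
x-95 y-130 [ -97.4 -130.9   12. ]
x+95 y-130 [  93.9 -127.2   12. ]
```

View pics/z.png

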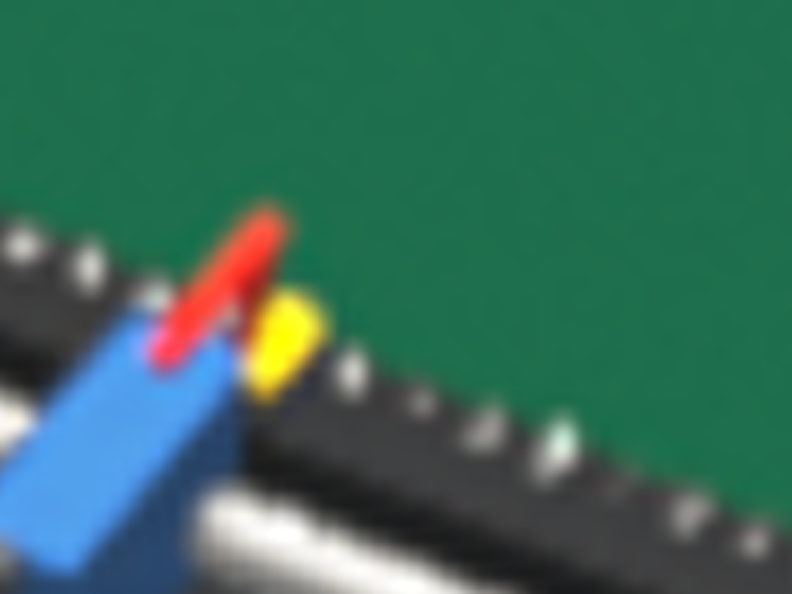

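The top view puts the pointer about 0.5 mm short of the band and the side view about 2 mm short. I'll add one small centred roll of 1 mm, which is 3 mm at the rim.

Call:
drive_tool(increments=[[[-1,0.5,0.18,0.3,0],[-1,1,0.18,0.6,0],[-1,1,0.18,0.6,0]]])

```text
time_s: 7.55
tcp_pos: [0.5731, -0.0484, 0.1997]
eef_rot: [-180.0, 0.4, 14.2]
contact_force: [-1.0, 0.6, -0.1]
gripper_width: 0.0006
gripper_force: 0.0
```

Call:
drive_tool(increments=[[[-1,0,0,0.4,0],[-1,0,0,0.75,0],[-1,0,0,0.9,0],[-1,0,0,0.96,0],[-1,0,0,0.995,0]]])

```text
time_s: 8.18
tcp_pos: [0.5704, -0.0493, 0.0856]
eef_rot: [180.0, 0.2, 14.2]
contact_force: [-7.9, -0.9, 11.5]
gripper_width: 0.0002
gripper_force: 5.8
```

Call:
drive_tool(increments=[[[-1,0,0,0,0],[-1,0,-0.014,0,0],[-1,0,-0.028,0,0],[-1,0,-0.028,0,0],[-1,0,-0.028,-0.2,0]]])

```text
time_s: 8.8
tcp_pos: [0.57, -0.0459, 0.1092]
eef_rot: [-180.0, 0.2, 14.2]
contact_force: [1.3, 0.4, 0.3]
gripper_width: 0.001
gripper_force: 0.0
```

Call:
drive_tool(increments=[[[-1,0,0,-0.4,0],[-1,0,0,-0.9,0],[-1,-0.5,0,-1,0],[-1,-1,0,-1,0],[-1,-1,0,-1,0]]])

```text
time_s: 9.43
tcp_pos: [0.4516, -0.0758, 0.2311]
eef_rot: [-180.0, -0.1, 14.2]
contact_force: [0.3, 0.6, 1.2]
gripper_width: 0.0002
gripper_force: 0.0
```

```bash
python3 - <<'E'
from h import *
look(3)
for k in(2,3):
    A=cv2.imread(f"pics/s{k}.png")[:,:,::-1].copy()
    h=cv2.cvtColor(A,cv2.COLOR_RGB2HSV);m=cv2.inRange(h,(100,120,175),(125,255,255));m[:,:370]=0;m[280:]=0
    v,u=np.nonzero(m);print(len(u),H(ray("side",V(u.mean(),v.mean()),.056)))
E
```

```text
2876 [26.4 -8.3 56. ]
2935 [26.6 -7.3 56. ]
```

The jaw moved the intended 1.0 mm and now reads −7.3 mm, against a band estimate of about −7.5 mm. The hand is clear, so I'm handing in.

```bash
python3 -c "
from plant import job
print(job.close_job())"
```

```text
the job is handed in; nothing more can be done
None
```

The job is handed in: by rolling only the wheel, I brought the red pointer to the yellow band, within about 1 mm by the camera estimates, and the hand is clear; no pass or fail verdict came back.

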